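# Clamp a heat sink to the set force

### The job

Set the finned heat sink down flat in the bench clamp, midway along the jaws and with its two fin-end faces towards them. Then tighten the clamp by turning its top knob clockwise until the sprung brass tab pops up out of the moving jaw, stop within an eighth of a turn after that and leave the heat sink clamped. Do not shift the small screwdriver, the round tin or the black jar.

Things in the scene. Friction and masses are not known exactly. Their poses are not given: they have to be found in the camera images.
- heatsink_mid (a point): Centre (half-way up) of the loose grey heat sink: flat base 5 mm thick with upright fins, 60 mm (its x, along the fins) x 50 mm (its y, across the fins) x 26 mm high, about 80 g, underside 13 mm below this point. Its x faces are the fin ends that go against the jaws; grasp it across y (50 mm). A half turn makes no difference. It starts upright on the bench.
- clamp_seat (a point): Point on top of the clamp's flat bed (12 mm above the bench, 80 mm wide), on its centre line. x runs level along the clamp from the fixed jaw to the moving jaw and knob; y along the jaw faces; z up. Fixed jaw's face: x = -30 mm. Moving face: x = 40 mm - 4 mm per rad of knob. Faces span y = -35 to 35 mm, jaw tops are 29 mm above the bed. The heat sink's centre belongs at y = 0.
- clamp: The clamp's grey painted body, fixed to the bench, 215 x 80 mm; same axes as the seat point and 12 mm below it; from x = -65 to 150 mm: fixed jaw, open seat, moving jaw on a screw, gear housing with knob. Tightening pushes the heat sink up to the fixed jaw.
- jaw_face (a point): Middle of the steel face of the moving jaw, 14.5 mm above the bed; moves with the jaw.
- knob_bar (a point): Middle of the grip bar of the black knob on top of the gear housing, at x = 124 mm from the seat point, 64 mm above the bench. The bar is 36 mm long (this frame's x), 12 mm thick (y), from 15 mm below to 11 mm above this point, over a disc 38 mm across; housing top 20 mm below. z up; the knob turns about this point and takes about 0.1 N m.
- clamp_knob (a joint): Knob angle, rad; grows when turned clockwise seen from above, which closes the clamp 4 mm per rad. Starts between 0 and 0.8, can turn to 6.2, and stays where it is left.
- clamp_pad (a joint): How far the sprung steel face of the moving jaw has yielded into the jaw, m: 0 with nothing clamped, 0.0105 at its stop. The spring takes 3 N at the start and 1.5 N more per mm. At about 0.0043 the tab is let go; more than 0.0085 is over-tight (about 1 rad of knob after the tab pops).
- clamp_tab (a joint): Height by which the indicator tab stands out of the moving jaw, m: under 0.001 held down, snaps to 0.012 when the set force is reached, and then stays up.
- tab_top (a point): Middle of the upper edge of the brass tab (a blade 20 mm along the jaw, 6 mm thick) in the top of the moving jaw; flush with the jaw top while held down. Moves with the jaw.
- black_driver: Small screwdriver with black handle, 117 x 14 x 14 mm, loose on the bench between the work places; origin at its underside's centre. Bystander.
- screw_tin: Round pale tin, 60 mm across, 26 mm high, loose; origin at its underside. Bystander.
- paste_jar: Round black jar, 48 mm across, 37 mm high, loose; origin at its underside. Bystander.
Things that resemble listed ones, but are neither listed nor needed, are in the scene too. What is shaped like the part that bears heatsink_mid but purple is not meant.

How it is judged:
By the outcome, as a careful person would: the job done as asked, in the order asked, and still so for the second after the job is handed in, with the robot touching nothing.
It also fails if it takes over 72 s, if anything falls off the work surface, if the arm or the gripper's body presses on something with over 40 N, if the wrist force passes 120 N, or if a joint passes its speed limit or range.

### The arm

A 7-joint arm with a two-finger parallel gripper is mounted at the origin on a cart in front of the work surface, level with it; the furniture and walls round the work are solid. World frame = base frame: x ahead of the robot, y to its left, z up, the work surface at z = 0. Lengths are in m, angles in rad, forces in N, time in s.
With the tool pointing down it reaches from about 0.4 to 0.85 m from the base axis. Payload 4.5 kg.
Tool frame: the origin (TCP) lies at the very end of the fingers, on their centre line; the grasp point (between the pads) lies 19 mm behind it (tcp_to_grasp is the z of the grasp point in the tool frame, in m); z points along the fingers, y is the line along which they close (so a half turn about z gives the same grasp; the last joint's range is limited). The gripper opens to 88 mm and grips with 3 to 60 N. Pads are 18 mm wide; open, the fingers measure 123 mm over their backs; the gripper's body (75 mm by 187 mm) begins 45 mm behind the grasp point.
Start: joints at [1.304, 0.689, -0.195, 1.565, 0.157, 0.902, -0.215], TCP at [0.185, -0.597, 0.239] pointing down, gripper open.
Joint ranges: [-3.01, 3.01], [-0.46, 2.08], [-1.47, 1.51], [0.13, 2.56], [-1, 4.14], [0.04, 2.09], [-2.66, 2.66]. Speed limits (rad/s): [2.57, 2.57, 3.14, 3.14, 3.14, 3.14, 3.14].

### API

Orientations are given as a unit quaternion [x, y, z, w].
In Python, from plant import * gives the robot as it stands. The module is installed in compiled form; this text tells all that it offers.
- The arm moves only by the shell command python3 -m jog 'ROWS' [OPENING] [FORCE]. ROWS is JSON, a list that holds one entry, the list of rows, each a list of 6 numbers: the shift along the tool's x, y, z in m, then the turn, a rotation vector about the tool's x, y, z in rad. In form: [[[dx, dy, dz, ax, ay, az], ...]]. A call has 1 to 12 rows; each row shifts and turns the commanded pose from where the row before left it, along the tool's axes as they then stand; what a row does not reach is not made up. A row lasts 1/8 s, in which the tool goes at most 62.5 mm and 10.7 degrees, less where a joint would pass 70% of its speed; a pose out of reach is approached as far as the arm can. A call with a gripper value outside its range is refused whole. OPENING is the finger opening in m, from 0 to 0.0881, set as the call begins (- or left out, the last holds). The fingers move at their own pace and stop on an object; FORCE is the grip in N (left out, the last holds). Time passes only in rows, so rows that do not move let the fingers close. It gives the time, the measured TCP pose, the force, the opening and the grip force at its end, in the units of the state.
- get_state(): the state, without advancing time (a new reading comes with each control period).
- snapshot(name): name is "side" or "top" or "wrist"; returns a dict with "frame" (400x640x3 uint8, red, green, blue), "mtx" (3x3 intrinsics, pixels), "xyz" and "orientation" of the camera in the world; the wrist camera has in their place "mount" (4x4, takes a point from camera to tool coordinates, whose origin is the TCP and whose axes are the flange's). Camera axes: x right, y down, z forward; pixel columns grow to the right and rows downward; lengths in m; the calibration is good to about 2 mm. The wrist camera is an equidistant fisheye: a pixel r from the principal point sees the ray r / f radians off the axis. A picture is of the moment at which its call begins: read the wrist's pose just before it. There is no depth.
- finish_job(): hands the job in; it is judged then, once.
The state is a dict: "clock": time; "q": joint angles; "qd": joint speeds; "joint_torque": joint torques, N m; "tool_pos": TCP position; "eef_rot": TCP orientation; "contact_force": force on the tool from outside, world axes, zero at the start; "moment": the same for the moment, N m; "opening": opening from 0.0 (shut) to 1.0 (fully open); "finger_force": force on a finger pad.
Only numpy, scipy, OpenCV 4.12 (cv2) and the standard library are available. Lean on these libraries where they do the work, as an engineer would, in place of code of your own. Each camera call takes 0.05 s, during which the arm holds its last target. There are 200 camera calls.

## Working session

There is one attempt and no reset: what is moved stays moved. The work goes in short steps, Python scripts to look and compute and a shell command to move; the robot and the scene stay as the last step left them, time stands still between calls to the robot, and variables do not carry over. Pictures are saved under pics/ and viewed, at most 10 in all, crops included, and the job is handed in when it is done.

```bash
mkdir -p pics; cat > h.py <<'E'
from plant import *
import numpy as np, cv2
from scipy.spatial.transform import Rotation as R
def cam(name):
    s=get_state(); c=snapshot(name)
    c['st']=s; return c
def ray(c,u,v):
    K=c['mtx']
    K=np.array(K)
    d=np.array([(u-K[0,2])/K[0,0],(v-K[1,2])/K[1,1],1.])
    if 'mount' in c:
        a=np.hypot(d[0],d[1]); d=np.array([d[0]/a*np.sin(a),d[1]/a*np.sin(a),np.cos(a)]) if a>1e-9 else d
        M=np.array(c['mount']); T=R.from_quat(c['st']['eef_rot'])
        return T.apply(M[:3,3])+c['st']['tool_pos'], T.apply(M[:3,:3]@d)
    o=np.array(c['orientation']); Rm=o if o.shape==(3,3) else R.from_quat(o).as_matrix()
    return np.array(c['xyz']),Rm@d
def at(c,u,v,z):
    p,d=ray(c,u,v); return p+d*(z-p[2])/d[2]
import pickle
def save(name,tag):
    c=cam(name); pickle.dump(c,open(f'pics/{tag}.pkl','wb')); cv2.imwrite(f'pics/{tag}.png',c['frame'][:,:,::-1]); return c
def load(tag): return pickle.load(open(f'pics/{tag}.pkl','rb'))
E
python3 - <<'E'
from h import *
for n in ['top','side']:
    c=save(n,n+'0'); print(n,c['mtx'],c['xyz'],c['orientation'])
c=save('wrist','wrist0');print(c['mtx'],c['mount'])
print(get_state())
a=[load(n)['frame'][:,:,::-1] for n in('top0','side0')]
E
```

```text
top [[406.68193269   0.         320.22934726]
 [  0.         406.68193269 206.65102579]
 [  0.           0.           1.        ]] [ 0.4613811  -0.04622417  1.11793876] [-0.70329292  0.71001427 -0.0241211   0.02601871]
side [[468.20242522   0.         316.6446958 ]
 [  0.         468.20242522 196.82275447]
 [  0.           0.           1.        ]] [0.20988037 0.70156366 0.74323523] [-0.18358798  0.8866272  -0.41540955  0.08730733]
[[309.70691629   0.         321.11526355]
 [  0.         309.70691629 205.85061539]
 [  0.           0.           1.        ]] [[ 5.68783773e-05 -9.52301400e-01 -3.05159042e-01  7.97097556e-02]
 [ 9.99999895e-01  1.93202426e-04 -4.16532206e-04  1.18386742e-04]
 [ 4.55621670e-04 -3.05158986e-01  9.52301310e-01 -1.46447895e-01]
 [ 0.00000000e+00  0.00000000e+00  0.00000000e+00  1.00000000e+00]]
{'clock': 0.15, 'q': array([ 1.30382616,  0.68981739, -0.19453614,  1.56607035,  0.15730404,
        0.90250858, -0.21510222]), 'qd': array([-3.46898151e-04, -3.06298664e-04, -4.72308978e-05, -4.17465553e-03,
        1.91651676e-04,  1.44119059e-03, -4.53913025e-04]), 'joint_torque': array([-1.38782587e-03, -5.27863312e+01, -1.26841195e+00, -1.53585613e+01,
       -5.24823822e-02,  3.91008667e-03,  1.06208959e-04]), 'tool_pos': array([ 0.18498965, -0.59650142,  0.23808749]), 'eef_rot': array([ 9.88708108e-01,  1.49852520e-01, -1.54532478e-04, -6.89471821e-04]), 'contact_force': array([-0.68344018, -0.15445412,  0.39357294]), 'moment': array([ 0.06106687, -0.03351872, -0.00938167]), 'finger_force': 0.0, 'opening': 1.0003974544157228}
```

View pics/top0.png

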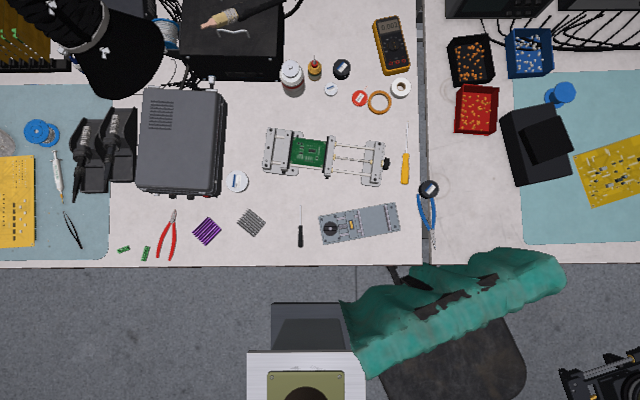

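View pics/side0.png

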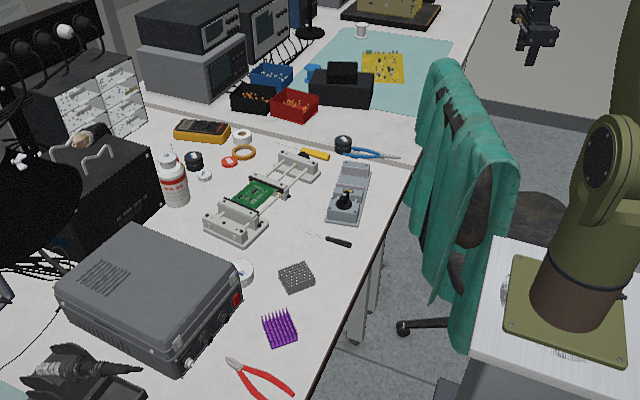

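The top view shows two finned blocks, a grey one at (251,222) and a purple one at (207,231). The grey one fits; the purple one is the excluded look-alike. The clamp is at (358,223) with its knob at (331,228), the black driver at (300,228) and the pale tin at (237,181). Next is an enlarged crop to confirm.

```bash
python3 - <<'E'
from h import *
f=load('top0')['frame'][:,:,::-1]
a=cv2.resize(f[190:250,225:415],(760,240),interpolation=cv2.INTER_CUBIC)
s=load('side0')['frame'][:,:,::-1]
b=cv2.resize(s[150:310,250:440],(713,600)[:2],interpolation=cv2.INTER_CUBIC)
b=cv2.resize(s[150:235,290:390],(400,340),interpolation=cv2.INTER_CUBIC)
d=cv2.resize(s[250:310,265:330],(360,332),interpolation=cv2.INTER_CUBIC)
im=np.zeros((580,760,3),np.uint8); im[:240]=a; im[240:,:400]=b; im[240:572,400:]=d
cv2.imwrite('pics/crop1.png',im)
E
```

```text
(no output)
```

View pics/crop1.png

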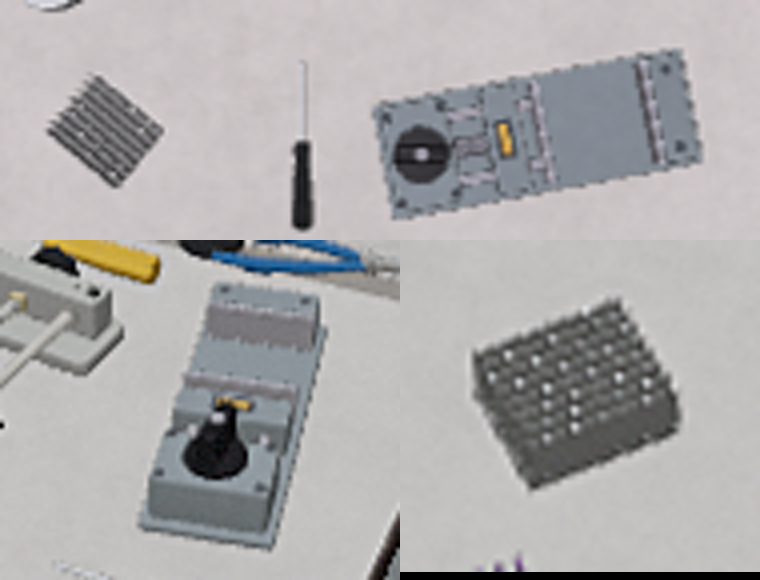

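The grey block is confirmed: its fins run from upper-left to lower-right in the top view (long edge 87 px, short edge 72 px, about 60:50). I'll compute the poses.

```bash
python3 - <<'E'
from h import *
np.set_printoptions(precision=4,suppress=True)
c=load('top0')
P=lambda x,y,z: at(c,225+x/4-.4,190+y/4-.4,z)
h=[P(*p,.02) for p in[(48,130),(95,75),(162,130),(117,187)]]
print('hs',np.mean(h,0),h)
ax=(h[2]-h[1]+h[3]-h[0]); print('fin yaw',np.degrees(np.arctan2(ax[1],ax[0])),np.linalg.norm(ax)/2)
k=P(422,153,.075);print('knob',k)
# outline of the baseplate corners
cl=[P(*p,z) for p,z in[((372,103),.0),((682,50),.03),((702,160),.03),((393,218),.0)]];print('clamp',cl)
a=P(645,110,.041);print('fixed jaw face top mid',a); d=k-a;print(np.degrees(np.arctan2(d[1],d[0])),np.linalg.norm(d[:2]))
print('bar ends',P(396,153,.075),P(446,153,.075),'driver',P(303,62,0),P(302,230,0),'tab',P(506,138,.041))
E
```

```text
hs [0.4991 0.1438 0.02  ] [array([0.4997, 0.1826, 0.02  ]), array([0.5367, 0.151 , 0.02  ]), array([0.499 , 0.1056, 0.02  ]), array([0.4609, 0.1359, 0.02  ])]
fin yaw -129.7158300008777 0.05984329253199206
knob [ 0.4808 -0.0685  0.075 ]
clamp [array([ 0.5169, -0.0361,  0.    ]), array([ 0.549 , -0.2446,  0.03  ]), array([ 0.4752, -0.2563,  0.03  ]), array([ 0.438 , -0.0498,  0.    ])]
fixed jaw face top mid [ 0.5085 -0.2172  0.041 ]
100.543303676318 0.1512438119104889
bar ends [ 0.481  -0.0519  0.075 ] [ 0.4807 -0.0839  0.075 ] driver [0.5456 0.0112 0.    ] [0.4304 0.0125 0.    ] tab [ 0.4908 -0.1249  0.041 ]
```

```bash
python3 -m jog '[[[0.0358,-0.0296,0,0,0,0],[0.0358,-0.0296,0,0,0,0],[0.0358,-0.0296,0,0,0,0],[0.0358,-0.0296,0,0,0,0],[0.0358,-0.0296,0,0,0,0],[0.0358,-0.0296,0,0,0,0],[0.0358,-0.0296,0,0,0,0],[0.0358,-0.0296,0,0,0,0],[0.0358,-0.0296,0,0,0,0],[0.0358,-0.0296,0,0,0,0],[0.0358,-0.0296,0,0,0,0],[0,0,0,0,0,0]]]'
python3 - <<'E'
from h import *
save('wrist','w1'); s=get_state(); print(s['q'],s['tool_pos'],s['eef_rot'])
f=load('w1')['frame'][:,:,::-1]
cv2.imwrite('pics/w1b.png',cv2.resize(f,(800,500)))
E
```

```text
clock: 1.65
tool_pos: [0.4672, -0.1651, 0.2387]
eef_rot: [0.988, 0.154, 0.001, -0.001]
contact_force: [-0.4, -0.5, 0.5]
opening: 0.999
finger_force: 0.0
[ 0.34764258  0.52134007 -0.14580629  1.95175517  0.11518025  0.67652908
 -1.13511295] [ 0.46545055 -0.16773284  0.23855857] [ 9.88418608e-01  1.51751783e-01 -1.56237987e-05 -2.25144839e-04]
```

View pics/w1b.png

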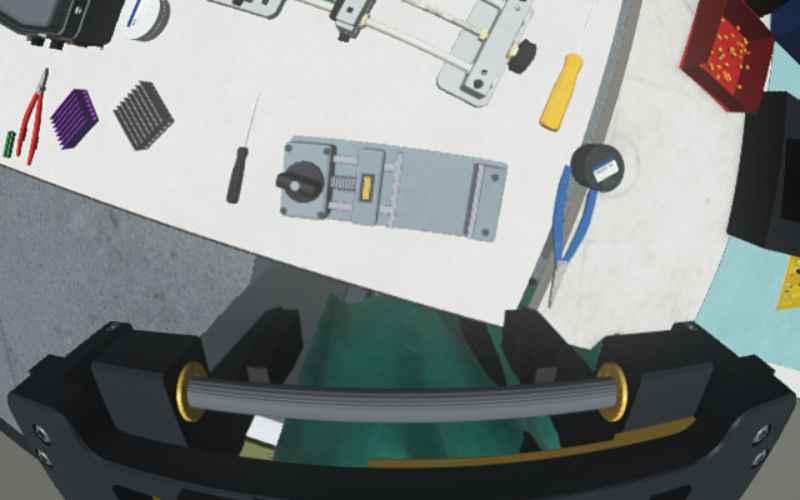

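The wrist view shows the clamp: knob at (297,185), tab at (367,188), fixed jaw edge x≈470. The grey heat sink is at (143,116). I'll go above the heat sink.

```bash
python3 -m jog '[[[0.0181,-0.041,0.0143,0,0,0],[0.0181,-0.041,0.0143,0,0,0],[0.0181,-0.041,0.0143,0,0,0],[0.0181,-0.041,0.0143,0,0,0],[0.0181,-0.041,0.0143,0,0,0],[0.0181,-0.041,0.0143,0,0,0],[0.0181,-0.041,0.0143,0,0,0],[0,0,0,0,0,-0.143],[0,0,0,0,0,-0.143],[0,0,0,0,0,-0.143],[0,0,0,0,0,-0.143],[0,0,0,0,0,0]]]'
python3 - <<'E'
from h import *
save('wrist','w2'); s=get_state(); print(s['q'],s['tool_pos'],s['eef_rot'])
f=load('w2')['frame'][:,:,::-1]
g=load('w1')['frame'][:,:,::-1]
im=np.zeros((600,800,3),np.uint8)
im[:250,:400]=cv2.resize(f,(400,250))
im[:320,400:]=cv2.resize(f[200:360,220:420],(400,320),interpolation=cv2.INTER_CUBIC)
im[320:600,:]=cv2.resize(g[100:198,210:420][0:98],(800,373),interpolation=cv2.INTER_CUBIC)[20:300]
cv2.imwrite('pics/w2b.png',im)
E
```

```text
clock: 3.2
tool_pos: [0.501, 0.1403, 0.1385]
eef_rot: [0.907, 0.421, -0.0, 0.0]
contact_force: [0.8, 0.2, -0.1]
opening: 1.001
finger_force: 0.0
[-0.24151896  0.71254023 -0.19796283  1.97098771  0.28100699  0.48467632
 -1.34533603] [0.50101035 0.14063617 0.13851078] [ 9.07344758e-01  4.20387095e-01 -2.91300724e-04  3.08237045e-04]
```

View pics/w2b.png

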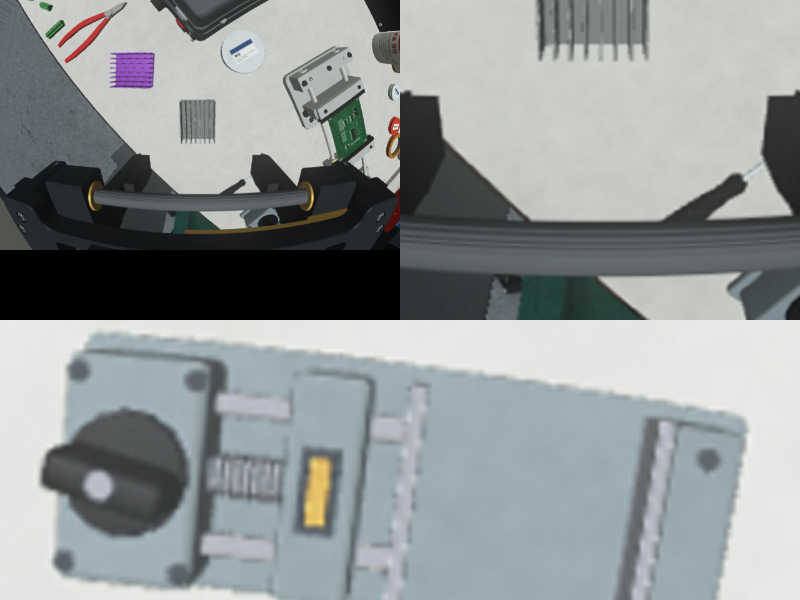

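```bash
python3 - <<'E'
from h import *
np.set_printoptions(precision=4,suppress=True)
c=load('w2'); T=R.from_quat(c['st']['eef_rot'])
f=c['frame'][:,:,::-1]
cv2.imwrite('pics/hs.png',cv2.resize(f[150:240,270:370],(800,720),interpolation=cv2.INTER_CUBIC)[:600])
tl=lambda p:T.inv().apply(p-c['st']['tool_pos'])
for u,v,z in[(290,228,.026),(344,228,.026),(289,160,.026),(344,160,.026),(289,160,.0),(344,160,0)]: print(u,v,z,tl(at(c,u,v,z)))
c1=load('w1')
P=lambda x,y,z: at(c1,210+x*210/800-.4,100+(y-300)*98/373-.4,z)
k=P(98,486,.075); print('knob',k,'bar ends',P(43,470,.075),P(160,500,.075))
# fixed jaw face top edge, moving face top edge
a,b=P(668,422,.041),P(632,600,.041); print('fixed',a,b)
m,n=P(425,384,.041),P(390,600,.041); print('moving',m,n,'tab',P(317,490,.041))
# housing top corners z=.044
h=[P(75,348,.044),P(215,362,.044)];print('hous',h)
E
```

```text
290 228 0.026 [-0.0244 -0.0278  0.1125]
344 228 0.026 [-0.0243  0.0209  0.1125]
289 160 0.026 [ 0.0374 -0.0269  0.1124]
344 160 0.026 [0.0374 0.0196 0.1125]
289 160 0.0 [ 0.0332 -0.0297  0.1384]
344 160 0 [0.0331 0.0215 0.1385]
knob [ 0.4809 -0.0678  0.075 ] bar ends [ 0.481  -0.0514  0.075 ] [ 0.482  -0.0855  0.075 ]
fixed [ 0.5431 -0.2155  0.041 ] [ 0.4889 -0.2234  0.041 ]
moving [ 0.5309 -0.1445  0.041 ] [ 0.4665 -0.1541  0.041 ] tab [ 0.4917 -0.1238  0.041 ]
hous [array([ 0.5127, -0.0426,  0.044 ]), array([ 0.5197, -0.0846,  0.044 ])]
```

View pics/hs.png

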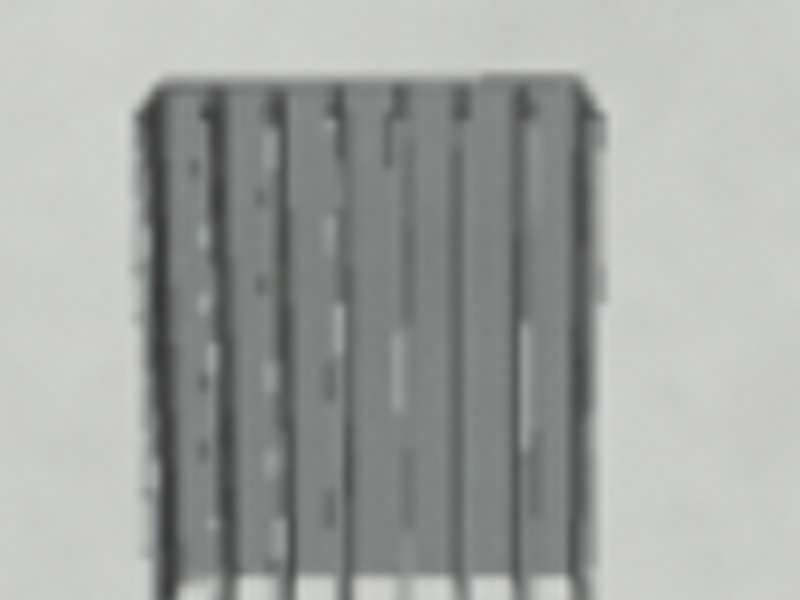

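Enlarged: it's the grey finned block, sides at x≈140 and 600 px, with its fins parallel to the tool x axis, so the yaw is right. The centre offset in the tool frame is about (+4, -3) mm. I'll descend and grip.

```bash
python3 -m jog '[[[0.004,-0.0033,0.0265,0,0,0],[0,0,0.0265,0,0,0],[0,0,0.0265,0,0,0],[0,0,0.0265,0,0,0],[0,0,0.0265,0,0,0],[0,0,0,0,0,0],[0,0,0,0,0,0]]]'
python3 -m jog '[[[0,0,0,0,0,0],[0,0,0,0,0,0],[0,0,0,0,0,0],[0,0,0,0,0,0],[0,0,0,0,0,0],[0,0,0,0,0,0]]]' 0.03 25
python3 -c "
from h import *
save('wrist','w3');s=get_state();print(s['q'],s['tool_pos'],s['eef_rot'],s['opening']*.088,s['finger_force'],s['contact_force'])"
```

```text
clock: 4.12
tool_pos: [0.5013, 0.1473, 0.0068]
eef_rot: [0.907, 0.422, 0.0, 0.0]
contact_force: [-0.3, -0.2, -0.1]
opening: 1.003
finger_force: 0.0
clock: 4.88
tool_pos: [0.501, 0.1476, 0.0063]
eef_rot: [0.906, 0.423, 0.0, 0.0]
contact_force: [0.0, 0.2, 3.6]
opening: 0.57
finger_force: 25.0
[-0.32734959  0.95437323 -0.07890287  2.00877089  0.34692817  0.19076798
 -1.41216848] [0.50096573 0.14753691 0.00629195] [9.06288870e-01 4.22658800e-01 1.27735485e-04 8.65702528e-05] 0.04979445211876287 25.000592144206166 [-0.14853462  0.13552457  3.26627722]
```

Gripped: the opening reads 50 mm. Lift, carry to above the clamp, turn.

```bash
python3 -m jog '[[[0,0,-0.0433,0,0,0],[0,0,-0.0433,0,0,0],[0,0,-0.0433,0,0,0],[-0.0366,0.0306,0,0,0,0],[-0.0366,0.0306,0,0,0,0],[-0.0366,0.0306,0,0,0,0],[-0.0366,0.0306,0,0,0,0],[-0.0366,0.0306,0,0,0,0],[-0.0366,0.0306,0,0,0,0],[-0.0366,0.0306,0,0,0,0],[0,0,0,0,0,0]]]'
python3 -m jog '[[[0,0,0,0,0,-0.1437],[0,0,0,0,0,-0.1437],[0,0,0,0,0,-0.1437],[0,0,0,0,0,-0.1437],[0,0,0,0,0,-0.1437],[0,0,0,0,0,-0.1437],[0,0,0,0,0,0],[0,0,0,0,0,0]]]'
python3 - <<'E'
from h import *
save('wrist','w4');s=get_state();print(s['q'],s['tool_pos'],s['eef_rot'],s['opening']*.088,s['finger_force'],s['contact_force'])
c=load('w4')['frame'][:,:,::-1]; b=load('w3')['frame'][:,:,::-1]
im=np.zeros((600,800,3),np.uint8)
im[:,:]=cv2.resize(c[80:380,120:520],(800,600),interpolation=cv2.INTER_CUBIC)
cv2.imwrite('pics/w4b.png',im)
E
```

```text
clock: 6.3
tool_pos: [0.4989, -0.1919, 0.1354]
eef_rot: [0.908, 0.419, -0.001, 0.001]
contact_force: [-0.6, 0.9, -0.4]
opening: 0.571
finger_force: 25.0
clock: 7.3
tool_pos: [0.5003, -0.1858, 0.1359]
eef_rot: [0.647, 0.762, 0.0, -0.0]
contact_force: [0.4, 0.4, -0.8]
opening: 0.571
finger_force: 25.0
[ 0.59338385  0.77294415 -0.54448153  1.92295721  0.65988686  0.63096771
 -0.21244023] [ 0.50029799 -0.18591947  0.13598736] [ 6.47203876e-01  7.62316951e-01 -3.16120281e-05 -9.04297238e-05] 0.05009028752457733 24.9999123159796 [-0.5258769   0.05801118 -0.51202205]
```

View pics/w4b.png

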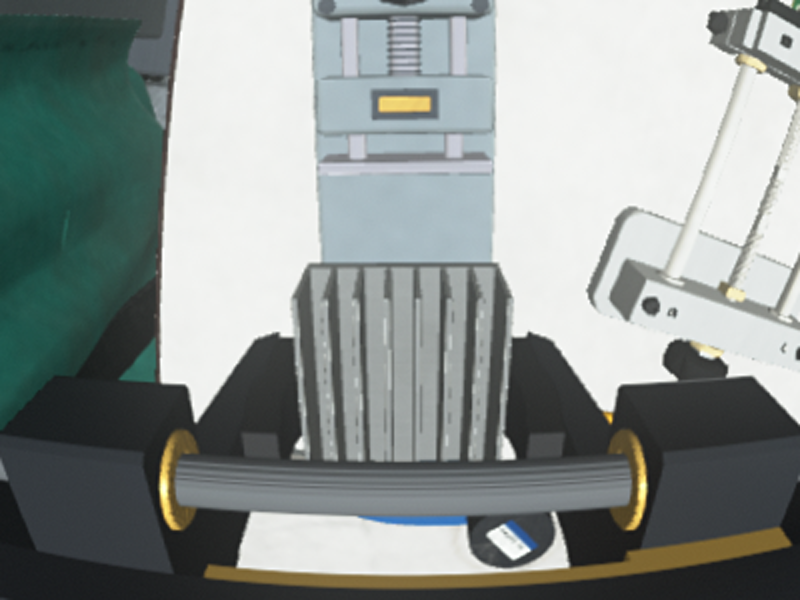

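The block sits between the fingers with its front base edge at y≈265. The moving jaw's steel face is at y≈155–173, x 318–493, and the tab at (405,104). I'll measure the offset in the tool frame.

```bash
python3 - <<'E'
from h import *
np.set_printoptions(precision=4,suppress=True)
c=load('w4'); s=c['st'];T=R.from_quat(s['eef_rot'])
def tl(x,y,zt):
    return T.inv().apply(at(c,120+x/2-.25,80+y/2-.25,s['tool_pos'][2]-zt)-s['tool_pos'])
tz=s['tool_pos'][2]
print('hs front base',tl(309,265,.0063),tl(499,265,.0063),'top',tl(296,297,-.0197),tl(510,297,-.0197))
for n,x,y,z in[('mfL bed-side',318,173,.041),('mfR',493,170,.041),('mfL back',318,160,.041),('mfR back',493,155,.041),('tabL',376,104,.041),('tabR',434,104,.041),('bedL',323,255,.012),('bedR',494,255,.012),('jawL',320,130,.041),('jawR',494,130,.041),('jawtopL',320,78,.041),('jawtopR',494,77,.041)]: print(n,tl(x,y,tz-z))
E
```

```text
hs front base [ 0.0267 -0.0241  0.0063] [0.0267 0.0258 0.0063] top [ 0.0281 -0.0232 -0.0197] [ 0.0281  0.0244 -0.0197]
mfL bed-side [ 0.035  -0.0332  0.0949]
mfR [0.0363 0.0364 0.0949]
mfL back [ 0.0402 -0.033   0.0949]
mfR back [0.0423 0.0362 0.0949]
tabL [ 0.0622 -0.0099  0.095 ]
tabR [0.0622 0.0126 0.0949]
bedL [-0.0087 -0.0363  0.1239]
bedR [-0.0087  0.0427  0.1239]
jawL [ 0.0522 -0.0319  0.095 ]
jawR [0.0523 0.0363 0.0949]
jawtopL [ 0.0727 -0.0315  0.095 ]
jawtopR [0.0732 0.0358 0.0949]
```

```bash
python3 -m jog '[[[0.0035,0.001,0.025,0,0,0],[0,0,0.025,0,0,0],[0,0,0.025,0,0,0],[0,0,0.02,0,0,0],[0,0,0.012,0,0,0],[0,0,0.006,0,0,0],[0,0,0.003,0,0,0],[0,0,0,0,0,0],[0,0,0,0,0,0]]]'
python3 -m jog '[[[0,0,0.001,0,0,0],[0,0,0.0005,0,0,0],[0,0,0,0,0,0]]]'
```

```text
clock: 8.48
tool_pos: [0.501, -0.1829, 0.0205]
eef_rot: [0.647, 0.763, 0.0, 0.0]
contact_force: [0.5, -0.1, -1.0]
opening: 0.566
finger_force: 25.0
clock: 8.85
tool_pos: [0.5008, -0.1828, 0.0185]
eef_rot: [0.647, 0.763, -0.0, 0.0]
contact_force: [0.1, 0.6, -0.4]
opening: 0.571
finger_force: 25.0
```

```bash
python3 -m jog '[[[0,0,0.0006,0,0,0],[0,0,0.0004,0,0,0],[0,0,0,0,0,0]]]'
```

```text
clock: 9.22
tool_pos: [0.5008, -0.1828, 0.0183]
eef_rot: [0.647, 0.763, -0.0, 0.0]
contact_force: [-2.0, 0.4, 6.9]
opening: 0.568
finger_force: 25.0
```

Seated, with 7 N upward on the tool. Release and lift.

```bash
python3 -m jog '[[[0,0,0,0,0,0],[0,0,0,0,0,0],[0,0,0,0,0,0],[0,0,0,0,0,0],[0,0,-0.02,0,0,0],[0,0,-0.03,0,0,0],[0,0,-0.03,0,0,0],[0,0,-0.037,0,0,0],[0,0,0,0,0,0],[0,0,0,0,0,0]]]' 0.075
python3 - <<'E'
from h import *
save('wrist','w5');save('top','t5');s=get_state();print(s['q'],s['tool_pos'],s['eef_rot'])
c=load('w5')['frame'][:,:,::-1]
cv2.imwrite('pics/w5b.png',cv2.resize(c[0:300,120:520],(800,600),interpolation=cv2.INTER_CUBIC))
E
```

```text
clock: 10.48
tool_pos: [0.5002, -0.183, 0.134]
eef_rot: [0.647, 0.763, -0.0, -0.0]
contact_force: [-0.1, 0.2, -0.5]
opening: 0.851
finger_force: 0.0
[ 0.58852827  0.77694492 -0.54599441  1.92700378  0.66840397  0.62819029
 -0.22542544] [ 0.49989399 -0.1827692   0.13342291] [ 6.46705054e-01  7.62739392e-01 -6.12710310e-04 -9.04471941e-04]
```

View pics/w5b.png

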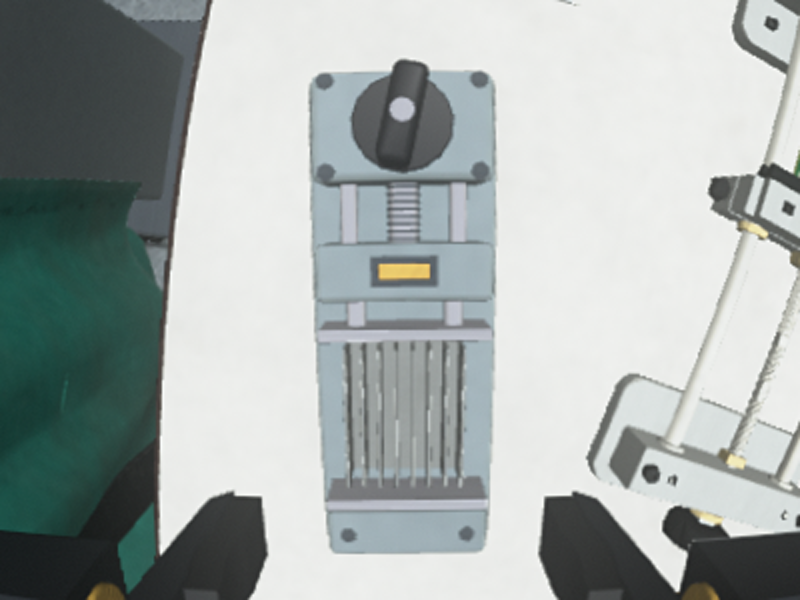

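The heat sink sits straight and centred between the jaws (block x 347–463, jaws 318–491). The knob hub is at (402,108), with its bar running from (410,63) to (394,168).

```bash
python3 - <<'E'
from h import *
np.set_printoptions(precision=4,suppress=True)
c=load('w5'); s=c['st'];T=R.from_quat(s['eef_rot'])
def w(x,y,z): return at(c,120+x/2-.25,y/2-.25,z)
tl=lambda p:T.inv().apply(p-s['tool_pos'])
for n,x,y in[('hub',402,108),('TL',393,64),('TR',429,66),('BL',377,165),('BR',411,168)]: p=w(x,y,.075); print(n,p,tl(p))
d=(tl(w(393,64,.075))-tl(w(377,165,.075))+tl(w(429,66,.075))-tl(w(411,168,.075)))/2; print(np.arctan2(d[1],d[0]),np.linalg.norm(d))
print('disc c',tl(w(402,121,.049)),[tl(w(x,y,.044)) for x,y in[(324,80),(480,79),(325,172),(481,171)]])
print('tab',tl(w(405,271,.041)))
E
```

```text
hub [ 0.4813 -0.0677  0.075 ] [0.1168 0.0003 0.059 ]
TL [ 0.476 -0.053  0.075] [ 0.1322 -0.0027  0.059 ]
TR [ 0.4876 -0.0518  0.075 ] [0.1315 0.009  0.059 ]
BL [ 0.4765 -0.088   0.075 ] [ 0.0976 -0.0078  0.059 ]
BR [ 0.4875 -0.0872  0.075 ] [0.0966 0.0032 0.059 ]
0.1574972520739418 0.035183476643406555
disc c [0.1166 0.0002 0.085 ] [array([ 0.1344, -0.0291,  0.09  ]), array([0.1348, 0.0295, 0.09  ]), array([ 0.0982, -0.0287,  0.09  ]), array([0.0985, 0.0299, 0.09  ])]
tab [0.0596 0.0014 0.093 ]
```

```bash
python3 -m jog '[[[0.0389,0.0001,0,0,0,0],[0.0389,0.0001,0,0,0,0],[0.0389,0.0001,0,0,0,0],[0,0,0,0,0,0.157],[0,0,0.025,0,0,0],[0,0,0.025,0,0,0],[0,0,0.022,0,0,0],[0,0,0.007,0,0,0],[0,0,0,0,0,0],[0,0,0,0,0,0]]]' 0.04
python3 -m jog '[[[0,0,0,0,0,0],[0,0,0,0,0,0],[0,0,0,0,0,0],[0,0,0,0,0,0]]]' 0.005 20
python3 -c "
from h import *
s=get_state();print(s['q'],s['tool_pos'],s['eef_rot'],s['opening']*.088,s['finger_force'],s['contact_force'],s['moment'])"
```

```text
clock: 11.82
tool_pos: [0.4822, -0.0676, 0.056]
eef_rot: [0.705, 0.71, 0.0, 0.0]
contact_force: [0.6, -0.0, 0.1]
opening: 0.451
finger_force: 0.0
clock: 12.32
tool_pos: [0.481, -0.0678, 0.0557]
eef_rot: [0.705, 0.71, -0.001, -0.0]
contact_force: [-3.5, 0.4, 5.2]
opening: 0.135
finger_force: 20.0
[ 0.20834069  0.85141055 -0.26753917  2.10580472  0.7882219   0.28516527
 -0.73120613] [ 0.48099122 -0.06777492  0.05571148] [ 7.04609537e-01  7.09594802e-01 -7.24162722e-04 -3.04932174e-04] 0.011847701461139441 20.000213691964746 [-3.54087484  0.35697108  5.15376613] [-0.02828659  0.55975023 -0.04607308]
```

```bash
python3 -m jog '[[[0,0,0,0,0,0.175],[0,0,0,0,0,0.175],[0,0,0,0,0,0.175],[0,0,0,0,0,0.175],[0,0,0,0,0,0.175],[0,0,0,0,0,0.175],[0,0,0,0,0,0.175],[0,0,0,0,0,0.175],[0,0,0,0,0,0.175],[0,0,0,0,0,0.175],[0,0,0,0,0,0],[0,0,0,0,0,0]]]'
python3 -c "
from h import *
s=get_state();print(s['q'],s['tool_pos'],s['eef_rot'],s['opening']*.088,s['finger_force'],s['contact_force'],s['moment'])"
```

```text
clock: 13.82
tool_pos: [0.4815, -0.0683, 0.0557]
eef_rot: [0.996, -0.085, -0.0, 0.0]
contact_force: [-3.0, -2.8, 5.7]
opening: 0.135
finger_force: 20.0
[ 4.44683947e-02  8.45204933e-01  1.67688510e-03  2.11324865e+00
 -1.87053187e-03  1.83859041e-01 -1.69284036e+00] [ 0.48145648 -0.0683126   0.05570216] [ 9.96412192e-01 -8.46310061e-02 -3.41343001e-04  4.69975466e-04] 0.011880455950351561 20.000336207449436 [-3.00531676 -2.78249351  5.67372461] [-0.47313167  0.49125724 -0.05594715]
```

```bash
python3 -m jog '[[[0,0,0,0,0,0.175],[0,0,0,0,0,0.175],[0,0,0,0,0,0.175],[0,0,0,0,0,0.175],[0,0,0,0,0,0],[0,0,0,0,0,0]]]'
python3 -c "
from h import *
s=get_state();print(s['q'],s['tool_pos'],s['eef_rot'],s['opening']*.088,s['finger_force'],s['contact_force'],s['moment'])"
```

```text
clock: 14.58
tool_pos: [0.4813, -0.0686, 0.0557]
eef_rot: [0.907, -0.421, -0.0, 0.001]
contact_force: [-2.8, -3.5, 5.2]
opening: 0.136
finger_force: 20.0
[-0.00520036  0.84995216  0.08433102  2.1160255  -0.33777261  0.18849766
 -2.0578674 ] [ 0.48129694 -0.06863137  0.05568962] [ 9.06896663e-01 -4.21352550e-01 -9.99788052e-05  6.79331388e-04] 0.011928991384240244 20.00032392796129 [-2.80271261 -3.53172817  5.1864658 ] [-0.53501098  0.61082203 -0.03923421]
```

```bash
cat > tab.py <<'E'
from h import *
import sys
np.set_printoptions(precision=3,suppress=True)
for n in('wrist','side'):
    c=save(n,sys.argv[1]+n); h=cv2.cvtColor(c['frame'],cv2.COLOR_RGB2HSV)
    m=cv2.inRange(h,(15,110,90),(30,255,255)); k,l,st,ce=cv2.connectedComponentsWithStats(m)
    print(n,[(tuple(st[i]),) for i in range(1,k) if st[i][4]>8 and (n=='wrist' or (320<ce[i][0]<375 and 150<ce[i][1]<225))])
s=get_state();print(s['q'],s['tool_pos'],'yaw',2*np.arctan2(s['eef_rot'][1],s['eef_rot'][0]),s['contact_force'],s['moment'])
E
python3 tab.py a1; python3 -m jog '[[[0,0,0,0,0,0.175],[0,0,0,0,0,0.175],[0,0,0,0,0,0]]]' >/dev/null; python3 tab.py a2
python3 - <<'E'
from h import *
a=load('a2wrist')['frame'][:,:,::-1];b=load('a2side')['frame'][:,:,::-1]
im=np.zeros((600,800,3),np.uint8); im[:300,:480]=cv2.resize(a,(480,300)); im[300:,:400]=cv2.resize(b[150:225,300:400],(400,300)); im[300:,400:]=cv2.resize(a[100:250,200:400],(400,300)); cv2.imwrite('pics/a2b.png',im)
E
```

```text
wrist [((np.int32(367), np.int32(140), np.int32(35), np.int32(27), np.int32(399)),), ((np.int32(364), np.int32(302), np.int32(10), np.int32(48), np.int32(242)),), ((np.int32(269), np.int32(306), np.int32(8), np.int32(44), np.int32(197)),)]
side [((np.int32(356), np.int32(159), np.int32(3), np.int32(5), np.int32(10)),), ((np.int32(344), np.int32(172), np.int32(10), np.int32(2), np.int32(12)),), ((np.int32(331), np.int32(174), np.int32(12), np.int32(4), np.int32(21)),)]
[-0.005  0.85   0.084  2.116 -0.338  0.189 -2.058] [ 0.481 -0.069  0.056] yaw -0.8697738813000949 [-2.624 -2.306  4.789] [-0.532  0.625 -0.049]
wrist [((np.int32(325), np.int32(126), np.int32(39), np.int32(18), np.int32(430)),), ((np.int32(269), np.int32(305), np.int32(8), np.int32(45), np.int32(202)),), ((np.int32(364), np.int32(304), np.int32(10), np.int32(46), np.int32(228)),)]
side [((np.int32(356), np.int32(162), np.int32(7), np.int32(5), np.int32(28)),), ((np.int32(329), np.int32(172), np.int32(13), np.int32(3), np.int32(21)),), ((np.int32(343), np.int32(173), np.int32(23), np.int32(2), np.int32(25)),)]
[-0.032  0.854  0.129  2.118 -0.504  0.199 -2.242] [ 0.481 -0.069  0.056] yaw -1.2198306377609498 [-3.332 -4.321  6.249] [-0.53   0.634 -0.045]
```

View pics/a2b.png

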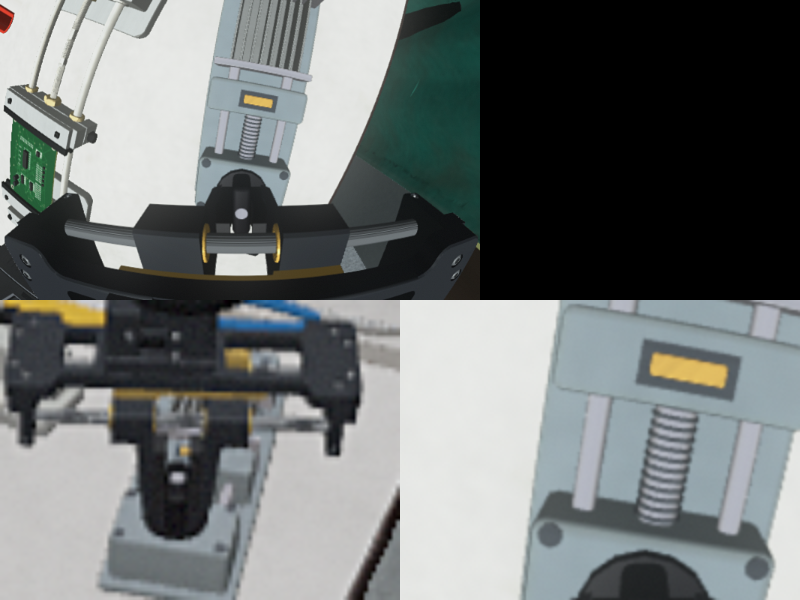

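The wrist view shows the tab clearly at (258,101), still flush and framed by its slot, with the heat sink against the jaw. I'll continue in small steps.

```bash
python3 -m jog '[[[0,0,0,0,0,0.15],[0,0,0,0,0,0.15],[0,0,0,0,0,0]]]' >/dev/null; python3 tab.py a3|grep -v side; python3 -m jog '[[[0,0,0,0,0,0.15],[0,0,0,0,0,0]]]' >/dev/null; python3 tab.py a4|grep -v side
```

```text
wrist [((np.int32(286), np.int32(124), np.int32(38), np.int32(16), np.int32(429)),), ((np.int32(269), np.int32(304), np.int32(8), np.int32(46), np.int32(214)),), ((np.int32(365), np.int32(304), np.int32(9), np.int32(47), np.int32(212)),)]
[-0.058  0.858  0.172  2.119 -0.645  0.214 -2.401] [ 0.481 -0.069  0.056] yaw -1.5198132695671567 [-3.534 -2.715  6.865] [-0.568  0.666 -0.012]
wrist [((np.int32(45), np.int32(0), np.int32(51), np.int32(18), np.int32(483)),), ((np.int32(266), np.int32(125), np.int32(38), np.int32(20), np.int32(421)),), ((np.int32(1), np.int32(284), np.int32(3), np.int32(5), np.int32(12)),), ((np.int32(269), np.int32(303), np.int32(8), np.int32(48), np.int32(227)),), ((np.int32(366), np.int32(304), np.int32(8), np.int32(47), np.int32(211)),), ((np.int32(334), np.int32(370), np.int32(8), np.int32(3), np.int32(9)),)]
[-0.072  0.861  0.195  2.12  -0.714  0.224 -2.483] [ 0.481 -0.069  0.056] yaw 4.613453731598714 [-2.949 -2.843  6.741] [-0.469  0.691 -0.036]
```

```bash
python3 -m jog '[[[0,0,0,0,0,0.1],[0,0,0,0,0,0]]]' >/dev/null; python3 tab.py a5|grep -v side;  python3 -m jog '[[[0,0,0,0,0,0.08],[0,0,0,0,0,0]]]' >/dev/null; python3 tab.py a6|grep -v side
```

```text
wrist [((np.int32(31), np.int32(0), np.int32(79), np.int32(48), np.int32(1616)),), ((np.int32(254), np.int32(127), np.int32(37), np.int32(24), np.int32(419)),), ((np.int32(4), np.int32(294), np.int32(12), np.int32(13), np.int32(55)),), ((np.int32(269), np.int32(303), np.int32(8), np.int32(48), np.int32(226)),), ((np.int32(366), np.int32(304), np.int32(8), np.int32(47), np.int32(209)),), ((np.int32(315), np.int32(370), np.int32(24), np.int32(3), np.int32(48)),)]
[-0.081  0.864  0.212  2.121 -0.759  0.232 -2.537] [ 0.481 -0.069  0.056] yaw 4.513391402710974 [-3.837 -3.28   7.307] [-0.508  0.734 -0.036]
wrist [((np.int32(22), np.int32(11), np.int32(74), np.int32(62), np.int32(1719)),), ((np.int32(244), np.int32(130), np.int32(37), np.int32(26), np.int32(422)),), ((np.int32(269), np.int32(302), np.int32(8), np.int32(49), np.int32(228)),), ((np.int32(366), np.int32(304), np.int32(8), np.int32(47), np.int32(211)),), ((np.int32(0), np.int32(332), np.int32(15), np.int32(26), np.int32(225)),), ((np.int32(161), np.int32(355), np.int32(12), np.int32(2), np.int32(12)),), ((np.int32(305), np.int32(370), np.int32(26), np.int32(3), np.int32(50)),), ((np.int32(331), np.int32(370), np.int32(15), np.int32(3), np.int32(26)),)]
[-0.092  0.866  0.23   2.121 -0.805  0.241 -2.571] [ 0.481 -0.069  0.056] yaw 4.433507272421213 [-4.111 -2.202  7.299] [-0.458  0.733 -0.024]
```

```bash
python3 -m jog '[[[0,0,0,0,0,0.08],[0,0,0,0,0,0],[0,0,0,0,0,0]]]' >/dev/null; python3 tab.py a7|grep -v side; python3 - <<'E'
from h import *
np.set_printoptions(precision=4,suppress=True)
a=load('a7wrist')['frame'][:,:,::-1]
cv2.imwrite('pics/a7b.png',cv2.resize(a[40:190,180:380],(800,600),interpolation=cv2.INTER_CUBIC))
E
```

```text
wrist [((np.int32(16), np.int32(33), np.int32(69), np.int32(65), np.int32(1648)),), ((np.int32(230), np.int32(135), np.int32(38), np.int32(29), np.int32(457)),), ((np.int32(0), np.int32(219), np.int32(6), np.int32(18), np.int32(39)),), ((np.int32(269), np.int32(303), np.int32(9), np.int32(48), np.int32(227)),), ((np.int32(366), np.int32(303), np.int32(8), np.int32(48), np.int32(216)),), ((np.int32(9), np.int32(353), np.int32(22), np.int32(25), np.int32(325)),), ((np.int32(161), np.int32(355), np.int32(12), np.int32(6), np.int32(25)),), ((np.int32(301), np.int32(368), np.int32(9), np.int32(1), np.int32(9)),), ((np.int32(305), np.int32(369), np.int32(38), np.int32(4), np.int32(82)),), ((np.int32(299), np.int32(370), np.int32(5), np.int32(3), np.int32(10)),)]
[-0.106  0.87   0.255  2.122 -0.863  0.254 -2.594] [ 0.481 -0.069  0.056] yaw 4.353565786245981 [-3.941 -2.691  6.645] [-0.437  0.756 -0.012]
```

View pics/a7b.png

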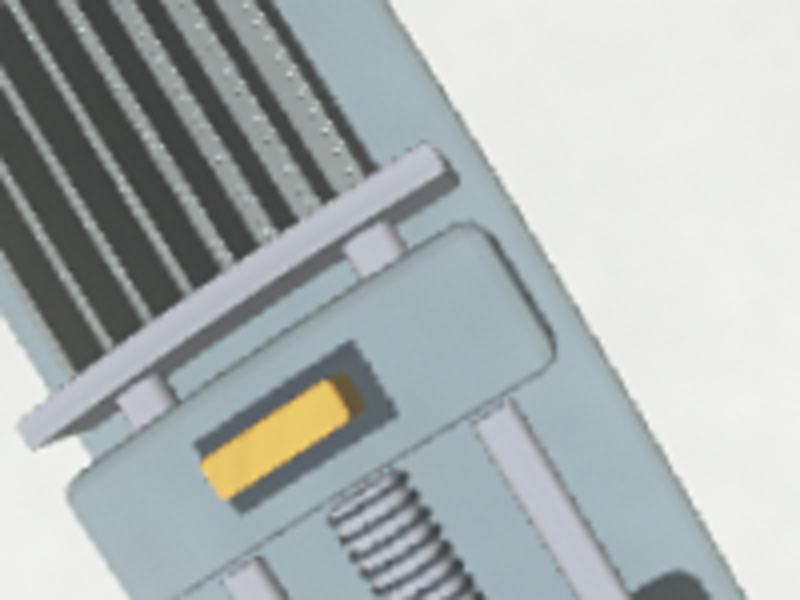

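The brass tab now stands out of its slot: it is shifted off the slot's centre, with its dark side face visible at (350,395). I'll check the height numerically before letting go.

```bash
python3 - <<'E'
from h import *
np.set_printoptions(precision=4,suppress=True)
for t in('a4','a5','a6','a7'):
    c=load(t+'wrist'); m=cv2.inRange(cv2.cvtColor(c['frame'],cv2.COLOR_RGB2HSV),(15,110,90),(30,255,255)); m[:110]=0;m[200:]=0;m[:,:200]=0;m[:,420:]=0
    r=cv2.minAreaRect(cv2.findNonZero(m)); T=R.from_quat(c['st']['eef_rot'])
    print(t,r[1],[at(c,*r[0],z) for z in(.041,.053)])
E
```

```text
a4 (11.322306632995605, 37.93708038330078) [array([ 0.4936, -0.1367,  0.041 ]), array([ 0.4922, -0.1374,  0.053 ])]
a5 (11.368101119995117, 37.69422912597656) [array([ 0.4937, -0.1371,  0.041 ]), array([ 0.4917, -0.1378,  0.053 ])]
a6 (11.352941513061523, 38.0) [array([ 0.4943, -0.1373,  0.041 ]), array([ 0.4917, -0.1378,  0.053 ])]
a7 (11.799384117126465, 39.149192810058594) [array([ 0.4965, -0.1375,  0.041 ]), array([ 0.4933, -0.1378,  0.053 ])]
```

```bash
python3 -m jog '[[[0,0,0,0,0,0],[0,0,0,0,0,0],[0,0,0,0,0,0],[0,0,-0.02,0,0,0],[0,0,-0.03,0,0,0],[0,0,-0.03,0,0,0],[0,0,-0.03,0,0,0],[0,0,0,0,0,0],[0,0,0,0,0,0]]]' 0.04
python3 - <<'E'
from h import *
np.set_printoptions(precision=4,suppress=True)
c=save('wrist','w9'); m=cv2.inRange(cv2.cvtColor(c['frame'],cv2.COLOR_RGB2HSV),(15,110,90),(30,255,255))
k,l,st,ce=cv2.connectedComponentsWithStats(m)
for i in range(1,k):
    if st[i][4]>50:
        p=at(c,*ce[i],.041)
        if np.hypot(p[0]-.494,p[1]+.137)<.03: 
            r=cv2.minAreaRect(cv2.findNonZero((l==i).astype(np.uint8)));b=cv2.boxPoints(r)
            for z in(.041,.053):
                q=[at(c,*x,z) for x in b]; print(z,np.mean(q,0),sorted(np.linalg.norm(q[j]-q[j-1]) for j in range(4)))
# the same cues seen from a7, heights 41/53
c=load('a7wrist');m=cv2.inRange(cv2.cvtColor(c['frame'],cv2.COLOR_RGB2HSV),(15,110,90),(30,255,255)); m[:110]=0;m[200:]=0;m[:,:200]=0;m[:,420:]=0
r=cv2.minAreaRect(cv2.findNonZero(m));print([at(c,*r[0],z) for z in(.041,.047,.053)])
# bystanders: top camera before/after
a=load('top0')['frame'];b=save('top','t9')['frame']
d=np.abs(a.astype(int)-b).max(2)
for n,(x0,x1,y0,y1) in dict(tin=(222,252,166,196),driver=(294,306,204,250),jar=(415,442,176,200),jar2=(330,354,56,80)).items(): print(n,(d[y0:y1,x0:x1]>40).sum())
E
```

```text
clock: 18.27
tool_pos: [0.4817, -0.0671, 0.1649]
eef_rot: [-0.569, 0.822, 0.0, -0.0]
contact_force: [-0.2, -0.0, 0.3]
opening: 0.451
finger_force: 0.0
0.041 [ 0.4951 -0.1377  0.041 ] [np.float64(0.006142588525826815), np.float64(0.006214709573562424), np.float64(0.021000952911504278), np.float64(0.021038775948625417)]
0.053 [ 0.4933 -0.1378  0.053 ] [np.float64(0.0058699117302735805), np.float64(0.005938831239096758), np.float64(0.02006869568486501), np.float64(0.02010483971247459)]
[array([ 0.4965, -0.1375,  0.041 ]), array([ 0.4949, -0.1376,  0.047 ]), array([ 0.4933, -0.1378,  0.053 ])]
tin 0
driver 418
jar 0
jar2 0
```

The two wrist views agree at a tab height of 53 mm, i.e. 12 mm up. The driver patch differs in the top view, probably because the arm covers it, so I'll check it in the side view.

```bash
python3 - <<'E'
from h import *
a=load('side0')['frame'];b=save('side','s9')['frame']
d=np.abs(a.astype(int)-b).max(2)
print((d[232:250,304:354]>40).sum(),(d[135:155,334:352]>40).sum(),(a[232:250,304:354].max(2)<80).sum(),(b[232:250,304:354].max(2)<80).sum())
E
```

```text
0 102 122 122
```

```bash
python3 -c "
from plant import *
print(finish_job())"
```

```text
the job is handed in; nothing more can be done
None
```

The heat sink is clamped midway along the jaws, the brass tab popped up within the last 0.08 rad turned, the screwdriver, tin and jar have not moved, and the job was handed in at about 18 s.

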